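# Vials and flask to their matching holders on the clean bench

## Task

Set the clean bench up for the next transfer: stand each of the three capped glass vials in the front half of the bench in the weighted holder whose cup has the colour of its cap, and the round stoppered flask beside them in the cork ring, all straight and fully down in their seats (the spare vials and flask at the back are not part of this). Keep the glass upright all the time and lower each piece into its seat before you let go, do not drop it. Leave the petri dish and the forceps where they lie.

Things in the scene. Friction and masses are not known exactly. Their poses are not given: they have to be found in the camera images.
- vial_red: glass vial with RED screw cap, green contents, upright in the front half of the bench; height 52. Body 24 across from 2 to 34 above the underside, then a sloping shoulder up to the cap, which is 20 across from 40 to 52. Best gripped on the body from above, fingertips about 21 above the underside. Origin: centre of its underside, z up. 22 g, loose; goes into holder_red.
- vial_black: glass vial with BLACK screw cap, cream contents; same size and origin as vial_red. Loose; goes into holder_black.
- vial_white: glass vial with WHITE screw cap, clear contents; same size and origin as vial_red. Loose; goes into holder_white.
- flask: round clear glass flask, tan cork stopper; height 110, body 72 across, widest 23 above its underside. Stopper and neck top are 26 across from 95 to 110 up; below that it is solid like a widening cone (31 across at 91, 67 at 42): grip the stopper from above, fingertips about 94 above the underside. Origin: centre of its flat underside (54 across), z up. 150 to 250 g, loose.
- holder_red: vial holder, fixed: round steel foot, 56 across, carrying a RED plastic cup, 24 high in all. The cup's bore is 32 wide, its floor 10 above the bench; the mouth flares to about 45 at the rim, 24 above the bench (53 outside). A seated vial's underside is 10 above the holder's origin and its upper 38 stand clear of the rim. Origin: centre of its underside, z up.
- holder_black: vial holder, fixed, with a BLACK plastic cup; same size and origin as holder_red.
- holder_white: vial holder, fixed, with a WHITE plastic cup; same size and origin as holder_red.
- cork_ring: flask stand, fixed: brown cork ring, 86 across, 20 high, with a conical seat 78 wide at the rim and 66 at its floor, which lies 4 above the bench: a seated flask's underside is 4 above the ring's origin. Origin: centre of its underside on the bench, z up.
- petri: bystander: round petri dish with small green leaves, diameter 90, 16 high, loose; origin at the centre of its underside. Do not move it.
- forceps: bystander: steel forceps, 153 long (own x axis), 16 wide, 10 high, lying loose on the bench behind the work; origin under its middle. Do not move it.
There are look-alikes about, which are no part of the job. Leave any purple look-alike of the vial_red alone.

How it is judged:
By the outcome, as a careful person would: the job done as asked, in the order asked, and still so for the second after the job is handed in, with the robot touching nothing.
It also fails if it takes over 96 s, if anything falls off the work surface, if the arm or the gripper's body presses on something with over 40 N, if the wrist force passes 120 N, or if a joint passes its speed limit or range.

## Robot

A 6-joint arm with a two-finger parallel gripper is mounted at the origin on a cart in front of the work surface, level with it; the furniture and walls round the work are solid. World frame = base frame: x ahead of the robot, y to its left, z up, the work surface at z = 0. Lengths are in m, angles in rad, forces in N, time in s.
With the tool pointing down it reaches from about 0.225 to 0.875 m from the base axis. Payload 3.4 kg.
Tool frame: the origin (TCP) lies on the centre line of the jaws, within the pads' length; the fingertips stand 14 mm ahead of it and the grasp point (between the pads) lies 5 mm behind it; z points along the fingers, y is the line along which they close (so a half turn about z gives the same grasp; the last joint's range is limited). The gripper opens to 85 mm and grips with 20 to 120 N. Pads are 22 mm wide; open, the fingers measure 114 mm over their backs; the gripper's body (76 mm by 85 mm) begins 54 mm behind the grasp point. The pads swing forward as they close: fully open they stand 13 mm farther back than shut.
Start: joints at [1.197, 0.276, 1.505, -0, 1.361, -0.121], TCP at [0.144, 0.557, 0.245] pointing down, gripper open.
Joint ranges: [-2.89, 2.89], [-0.75, 2.08], [0.22, 2.7], [-1.18, 4.32], [0.11, 2.71], [-2.7, 2.7]. Speed limits (rad/s): [2.57, 2.57, 3.14, 3.14, 3.14, 3.14].

## Interface

Orientations are given as a unit quaternion [x, y, z, w].
In Python, from workcell import * gives the robot as it stands.
- The arm moves only by the tool servo_tool, never from a script. Its argument "series" is a list of rows, each a list of 5 numbers: the shift along the tool's x, y, z normalised to -1 to 1, where 1 is 0.025 m, then the turn about the tool's z normalised to -1 to 1, where 1 is 0.12 rad, then the closure, from 0 (fully open) to 1 (shut). In form: [[tx, ty, tz, yaw, grip], ...]. A call has 1 to 20 rows; each row shifts and turns the commanded pose from where the row before left it, along the tool's axes as they then stand; what a row does not reach is not made up. A row lasts 1/12 s, in which the tool goes at most 41.7 mm and 7.16 degrees, less where a joint would pass 70% of its speed; a pose out of reach is approached as far as the arm can. A call with a number of a shift or a turn outside -1 to 1 is refused whole. A call with a gripper value outside its range is refused whole. The fingers move at their own pace and stop on an object; "force" is the grip in N (left out, the last holds). Time passes only in rows, so rows that do not move let the fingers close. It gives the time, the measured TCP pose, the force, the opening and the grip force at its end, in the units of the state.
- get_state(): the state, without advancing time (a new reading comes with each control period).
- read_camera(name): name is "side" or "top" or "wrist"; returns the picture (400x640x3 uint8, red, green, blue); there is no depth.
- calibration(name): a dict with "fx", "fy", "cx", "cy" (pixels), "extrinsics" (4x4, takes a point from camera to world coordinates). Camera axes: x right, y down, z forward; pixel columns grow to the right and rows downward; lengths in m; the calibration is good to about 2 mm. A picture is of the moment at which its call begins: read the wrist's pose just before it. calibration takes no time and is no camera call; for the wrist camera it gives the pose at the moment of the call.
- finish_job(): hands the job in; it is judged then, once.
The state is a dict: "time": time; "joint_positions": joint angles; "dq": joint speeds; "joint_efforts": joint torques, N m; "position": TCP position; "eef_rot": TCP orientation; "force": force on the tool from outside, world axes, zero at the start; "ft_torque": the same for the moment, N m; "gripper_width": finger opening in m; "grip_force": force on a finger pad.
Only numpy, scipy, OpenCV 4.12 (cv2) and the standard library are available. Lean on these libraries where they do the work, as an engineer would, in place of code of your own. Each camera call takes 0.05 s, during which the arm holds its last target. There are 200 camera calls.

## Working session

There is one attempt and no reset: what is moved stays moved. The work goes in short steps, Python scripts to look and compute and a tool call to move; the robot and the scene stay as the last step left them, time stands still between calls to the robot, and variables do not carry over. Pictures are saved under pics/ and viewed, at most 14 in all, crops included, and the job is handed in when it is done.

Besides the shell and the picture viewer there is one more tool, called after "Emit:" as a command line: name --pt "numbers of a row" for each row, then --argument value for the rest. servo_tool: Moves the arm, as the interface text tells. Its arguments: {"type":"object","properties":{"series":{"type":"array"},"force":{"type":"number"}},"required":["series"]}

```bash
mkdir -p pics; ls; python3 - <<'E'
from workcell import *
import cv2
s=get_state();print(s['time'],s['position'],s['eef_rot'],s['gripper_width'])
for n in("top","side"):
    c=calibration(n);print(n,c['fx'],c['cx'],c['cy'],c['extrinsics'])
    cv2.imwrite(f'pics/{n}0.png',read_camera(n)[...,::-1])
E
```

```text
pics
0.0 [0.14362918 0.55625119 0.2444325 ] [ 1.26078524e-01  9.92019835e-01 -8.93170844e-04 -2.35510593e-04] 0.08556874748000905
top 398.40919574812955 317.6876565611184 199.06654557709413 [[ 0.00129906 -0.98069924  0.19551806  0.45148459]
 [-0.99970481  0.00346988  0.02404679 -0.32485103]
 [-0.02426109 -0.19549158 -0.98040524  0.89233723]
 [ 0.          0.          0.          1.        ]]
side 486.9226036496367 322.3572741924687 197.88578023410975 [[ 0.85332604 -0.31725267  0.4137456   0.26480894]
 [-0.52133213 -0.50870565  0.68515062 -0.96664138]
 [-0.00689114 -0.80035573 -0.59948579  0.61601293]
 [ 0.          0.          0.          1.        ]]
```

View pics/top0.png

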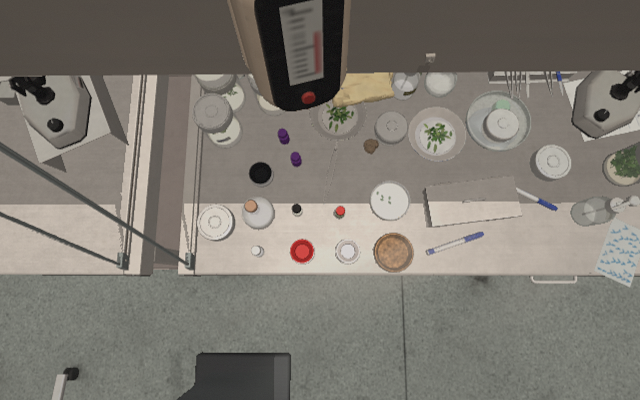

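View pics/side0.png

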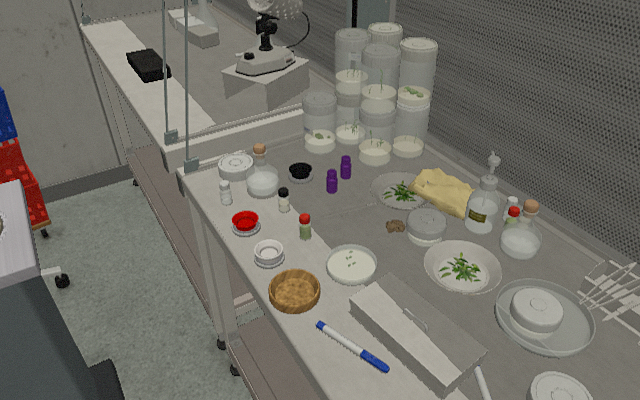

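Work vials, in top picture pixels: white (257,251), black (296,209), red (340,211). Flask is at (258,212). Holders: red (302,251), white (347,251), black (261,173). The ring is at (393,252) and the petri at (389,201). I'll zoom in to refine these.

```bash
cat > h.py <<'E'
from workcell import *
import numpy as np, cv2
def ray(n,u,v,z,c=None):
    c=c or calibration(n);E=np.array(c['extrinsics'])
    d=E[:3,:3]@np.array([(u-c['cx'])/c['fx'],(v-c['cy'])/c['fy'],1]);o=E[:3,3]
    return (o+d*(z-o[2])/d[2])[:2]
def proj(n,p,c=None):
    c=c or calibration(n);E=np.array(c['extrinsics'])
    q=E[:3,:3].T@(np.array(p)-E[:3,3]);return q[0]/q[2]*c['fx']+c['cx'],q[1]/q[2]*c['fy']+c['cy']
E
python3 - <<'E'
from h import *
a=cv2.imread('pics/top0.png');b=cv2.imread('pics/side0.png')
cv2.imwrite('pics/tc.png',cv2.resize(a[140:280,190:430-40],None,fx=4,fy=4,interpolation=cv2.INTER_CUBIC))
print(proj('top',[.144,.557,.245]),proj('side',[.144,.557,.245]))
T={'white':(257,251,.052),'black':(296,209,.052),'red':(340,211,.052),'flaskstop':(250,206,.11),'flaskbody':(258,212,.03),'hred':(302,251,.024),'hwhite':(347,251,.024),'hblack':(261,173,.024),'ring':(393,252,.02),'petri':(389,201,.01)}
for k,(u,v,z) in T.items():
    p=ray('top',u,v,z);print(k,p.round(4),np.hypot(*p).round(3),np.round(proj('side',[*p,z]),1))
E
```

```text
(np.float64(-261.6524820292517), np.float64(487.4099712007988)) (np.float64(-35.864611387458126), np.float64(21.822119324575283))
white [ 0.5081 -0.1766] 0.538 [222.8 184.1]
black [ 0.5975 -0.2578] 0.651 [280.9 190.4]
red [ 0.5929 -0.3519] 0.689 [302.4 216.7]
flaskstop [ 0.5938 -0.17  ] 0.618 [257.6 146.2]
flaskbody [ 0.5949 -0.1723] 0.619 [261.8 179.1]
hred [ 0.5099 -0.2697] 0.577 [244.1 219.5]
hwhite [ 0.5099 -0.3671] 0.628 [266.6 249. ]
hblack [ 0.6852 -0.1753] 0.707 [299.7 169.6]
ring [ 0.508  -0.4668] 0.69 [292.6 286.5]
petri [ 0.6224 -0.4635] 0.776 [349.1 263.6]
```

View pics/tc.png

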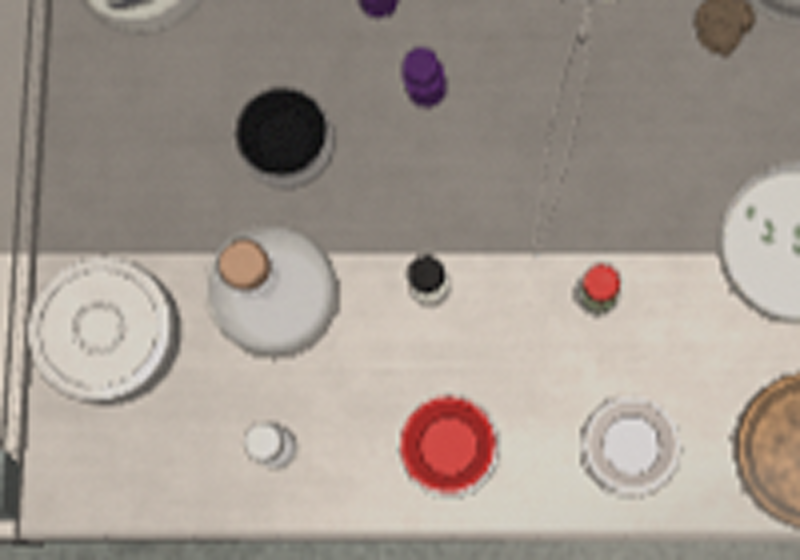

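```bash
python3 - <<'E'
from h import *
def plane(n,a,b):
    c=calibration(n);E=np.array(c['extrinsics']);f=lambda p:E[:3,:3]@[(p[0]-c['cx'])/c['fx'],(p[1]-c['cy'])/c['fy'],1]
    m=np.cross(f(a),f(b));m/=np.linalg.norm(m);return m,m@E[:3,3]
for t,s in [(((190,262),(0,147)),((190,165),(186,0))),(((123,262),(0,207)),((167,135),(160,0))),]:
    (m1,d1),(m2,d2)=plane('top',*t),plane('side',*s)
    for z in (0,.2,.4,.6,.8):
        A=np.array([m1[:2],m2[:2]]);print(z,np.linalg.solve(A,[d1-m1[2]*z,d2-m2[2]*z]).round(3))
print('cart',ray('top',240,355,0),ray('top',290,400,0))
b=cv2.imread('pics/side0.png')
cv2.imwrite('pics/sc.png',cv2.resize(b[130:320,190:390],None,fx=4,fy=3.15,interpolation=cv2.INTER_CUBIC)[:598])
def up(x,y):return 190+(x+.5)/4-.5,140+(y+.5)/4-.5
T={'white':(263,441,.052),'black':(427,273,.052),'red':(602,281,.052),'stop':(242,260,.11),'body':(274,292,.023),'hred':(449,444,.024),'hredfloor':(448,446,.01),'hwhite':(631,444,.024),'hblack':(281,130,.024)}
for k,(x,y,z) in T.items():
    p=ray('top',*up(x,y),z);print(k,p.round(4),np.round(proj('side',[*p,z]),1))
print(ray('top',393,252,.02))
c=calibration('wrist');s=get_state();R=np.array(c['extrinsics']);print(R)
E
```

```text
0 [ 0.484 -0.023]
0.2 [ 0.514 -0.026]
0.4 [ 0.544 -0.028]
0.6 [ 0.574 -0.03 ]
0.8 [ 0.604 -0.032]
0 [0.465 0.081]
0.2 [0.487 0.049]
0.4 [0.508 0.017]
0.6 [ 0.53  -0.015]
0.8 [ 0.551 -0.048]
cart [ 0.29156144 -0.13798392] [ 0.20367626 -0.24593752]
white [ 0.5104 -0.1731] [223.2 182.9]
black [ 0.6    -0.2585] [282.2 190.2]
red [ 0.5953 -0.3522] [303.7 216.4]
stop [ 0.5966 -0.1701] [258.9 145.8]
body [ 0.5946 -0.1714] [261.8 181.6]
hred [ 0.5107 -0.2694] [244.4 219.3]
hredfloor [ 0.5106 -0.268 ] [244.8 224.5]
hwhite [ 0.5107 -0.3679] [267.2 249.1]
hblack [ 0.6872 -0.1727] [300.  168.8]
[ 0.50797357 -0.46676741]
[[ 0.24969847  0.9335925   0.25701306  0.07758168]
 [ 0.96832012 -0.24002555 -0.06887587  0.57315255]
 [-0.0026123   0.26606911 -0.96395042  0.37260233]
 [ 0.          0.          0.          1.        ]]
```

View pics/sc.png

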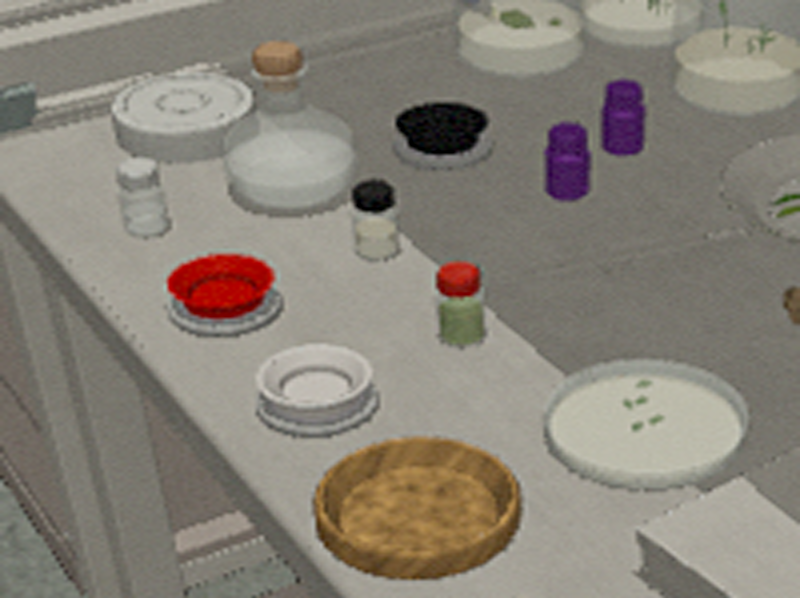

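The two pictures agree within about 2 mm, except hblack, where the heights differ by about 2 px. A pole stands near (0.48–0.54, −0.03), so I'll swing past it at a smaller radius. First I align the tool: tool x = −X, y = +Y, z down.

Emit:
servo_tool --pt "0 0 0 -0.7 0" --pt "0 0 0 -0.7 0" --pt "0 0 0 -0.7 0" --pt "-0.3 -0.95 0 0 0.5" --pt "-0.35 -0.95 0 0 0.5" --pt "-0.35 -0.95 0 0 0.5" --pt "-0.35 -0.95 0 0 0.5" --pt "-0.35 -0.95 0 0 0.5" --pt "-0.35 -0.95 0 0 0.5" --pt "-0.35 -0.95 0 0 0.5" --pt "-0.35 -0.95 0 0 0.5" --pt "-0.35 -0.95 0 0 0.5" --pt "-0.35 -0.95 0 0 0.5" --pt "-0.35 -0.95 0 0 0.5" --pt "-0.35 -0.95 0 0 0.5" --pt "-0.35 -0.95 0 0 0.5" --pt "-0.35 -0.95 0 0 0.5" --pt "-0.35 -0.95 0 0 0.5" --pt "0 0 0 0 0.5" --pt "0 0 0 0 0.5"

```text
time: 1.77
position: [0.2736, 0.1996, 0.2451]
eef_rot: [0.002, 1.0, 0.0, -0.0]
force: [-0.1, 0.4, 0.3]
gripper_width: 0.0425
grip_force: 0.0
```

Emit:
servo_tool --pt "0 -1 0 0 0.5" --pt "0 -1 0 0 0.5" --pt "0 -1 0 0 0.5" --pt "0 -1 0 0 0.5" --pt "0 -1 0 0 0.5" --pt "0 -1 0 0 0.5" --pt "0 -1 0 0 0.5" --pt "0 -1 0 0 0.5" --pt "0 -1 0 0 0.5" --pt "0 -1 0 0 0.5" --pt "0 -1 0 0 0.5" --pt "0 -1 0 0 0.5" --pt "0 -1 0 0 0.5" --pt "0 -1 0 0 0.5" --pt "-1 -1 0 0 0.5" --pt "-1 -1 0 0 0.5" --pt "-1 -1 0 0 0.5" --pt "-1 -1 0 0 0.5" --pt "-1 -1 0 0 0.5" --pt "-1 0 0 0 0.5"

```text
time: 3.43
position: [0.4261, -0.2782, 0.2445]
eef_rot: [0.001, 1.0, -0.001, 0.0]
force: [0.6, -0.6, -0.6]
gripper_width: 0.0428
grip_force: 0.0
```

Emit:
servo_tool --pt "-1 0 0 0 0.5" --pt "-1 0 0 0 0.5" --pt "0 0 0 0 0.5" --pt "0 0 0 0 0.5" --pt "0 0 0 0 0.5"

```text
time: 3.85
position: [0.4731, -0.2736, 0.2446]
eef_rot: [-0.0, 1.0, 0.001, -0.001]
force: [-0.3, 0.6, 0.8]
gripper_width: 0.0425
grip_force: 0.0
```

```bash
python3 - <<'E'
from h import *
c=calibration('wrist');im=read_camera('wrist');cv2.imwrite('pics/w1.png',im[...,::-1])
import pickle;pickle.dump(c,open('w1.pkl','wb'));print(get_state()['position'],get_state()['joint_positions'])
for k,p in {'white':(.5104,-.1731,.052),'black':(.6,-.2585,.052),'red':(.5953,-.3522,.052),'hred':(.5107,-.2694,.024),'hwhite':(.5107,-.3679,.024),'hblack':(.6872,-.1727,.024),'stop':(.5966,-.1701,.11)}.items(): print(k,np.round(proj('wrist',p,c),1))
E
```

```text
[ 0.47267733 -0.27375082  0.24490122] [-6.52302702e-01  2.33649489e-01  1.56507361e+00 -6.70516031e-05
  1.34444591e+00 -2.22327028e+00]
white [409.2 215.2]
black [337.9 280.8]
red [265.5 277.5]
hred [329.5 208.6]
hwhite [254.3 208.6]
hblack [394.4 323.1]
stop [420.9 306.8]
```

View pics/w1.png

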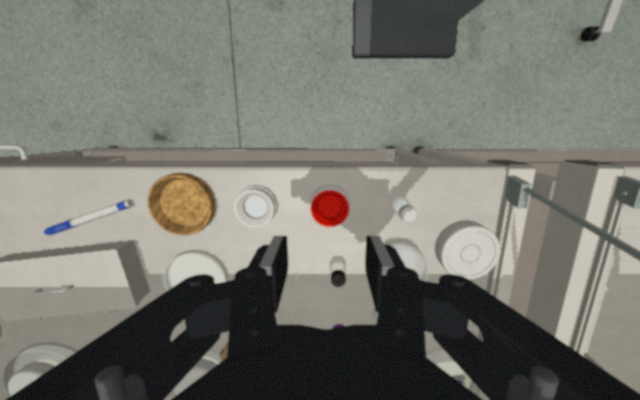

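The wrist view agrees with my estimates to within about 2 px: white cap (405,208), black (338,278), hred (330,207), hwhite (255,206). I'll move to the red vial.

Emit:
servo_tool --pt "-0.82 -0.52 0 0 0.5" --pt "-0.82 -0.52 0 0 0.5" --pt "-0.82 -0.52 0 0 0.5" --pt "-0.82 -0.52 0 0 0.5" --pt "-0.82 -0.52 0 0 0.5" --pt "-0.82 -0.52 0 0 0.5" --pt "0 0 1 0 0.5" --pt "0 0 1 0 0.5" --pt "0 0 1 0 0.5" --pt "0 0 1 0 0.5" --pt "0 0 1 0 0.5" --pt "0 0 0.4 0 0.5" --pt "0 0 0 0 0.5" --pt "0 0 0 0 0.5" --pt "0 0 0 0 0.5"

```text
time: 5.15
position: [0.5969, -0.3536, 0.1123]
eef_rot: [0.001, 1.0, -0.001, 0.001]
force: [0.7, 0.3, 0.7]
gripper_width: 0.0427
grip_force: 0.0
```

```bash
python3 - <<'E'
from h import *
s=get_state();print(s['position'],s['joint_positions'][5])
c=calibration('wrist');im=read_camera('wrist');cv2.imwrite('pics/w2.png',im[...,::-1])
print(proj('wrist',(.5953,-.3522,.052),c))
h=cv2.cvtColor(im,cv2.COLOR_RGB2HSV)
def blobs(im,z,n,c):
    h=cv2.cvtColor(im,cv2.COLOR_RGB2HSV)
    m=((h[...,0]<8)|(h[...,0]>172))&(h[...,1]>150)&(h[...,2]>80)
    _,_,st,ce=cv2.connectedComponentsWithStats(m.astype('uint8'))
    for a,q in zip(st[1:],ce[1:]):
        if a[4]>20: print(n,a,q.round(1),ray(n,*q,z,c).round(4))
blobs(im,.046,'wrist',c)
E
```

```text
[ 0.59688906 -0.35359463  0.11233636] -2.204875168174212
(np.float64(328.788920102779), np.float64(220.78528902434203))
wrist [ 407   61   70   73 3943] [441.6  97.3] [ 0.5116 -0.2783]
wrist [316 204  25  28 562] [328.  217.3] [ 0.5948 -0.3528]
```

View pics/w2.png

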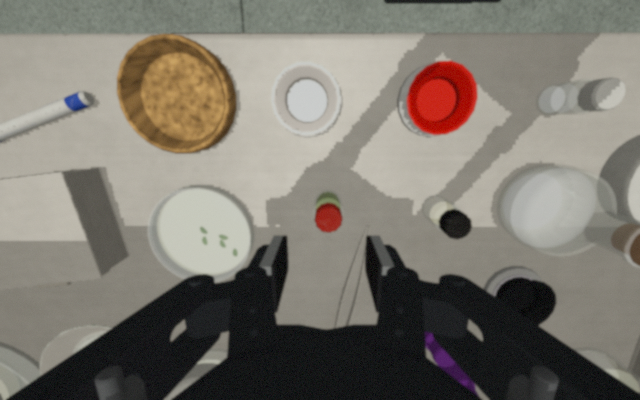

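Red vial at (0.595, −0.353), centred between the jaws. The forceps lie behind it, lower than where the tips will be. Descend and grip.

Emit:
servo_tool --pt "0.08 0.03 0.8 0 0.5" --pt "0 0 0.8 0 0.5" --pt "0 0 0.8 0 0.5" --pt "0 0 0.69 0 0.5" --pt "0 0 0 0 0.5" --pt "0 0 0 0 0.5" --pt "0 0 0 0 0.8" --pt "0 0 0 0 0.8" --pt "0 0 0 0 0.8" --pt "0 0 0 0 0.8" --pt "0 0 0 0 0.8" --pt "0 0 0 0 0.8" --force 30

```text
time: 6.2
position: [0.5954, -0.3529, 0.0353]
eef_rot: [0.0, 1.0, -0.001, 0.002]
force: [0.2, 1.0, 6.4]
gripper_width: 0.0221
grip_force: 29.7
```

```bash
python3 - <<'E'
from h import *
import numpy as np
c=calibration('wrist')
# recompute w2 pose: camera rigid, tool moved only by translation
s=get_state();print(s['position'])
c['extrinsics']=np.array(c['extrinsics']).copy();c['extrinsics'][:3,3]+=np.array([.59689,-.35359,.11234])-np.array(s['position'])
for k,(u,v,z) in {'hwhite':(307,99,.024),'hred':(441,97,.024),'hblack':(525,296,.024),'hblackfloor':(527,300,.024),'ringrim':(177,93,.02),'ringfloor':(186,95,.004),'white':(608,94,.052),'black':(456,224,.052)}.items(): print(k,ray('wrist',u,v,z,c).round(4))
E
```

```text
[ 0.59538788 -0.35293808  0.03531499]
hwhite [ 0.5109 -0.3682]
hred [ 0.5096 -0.2704]
hblack [ 0.676  -0.1773]
hblackfloor [ 0.6801 -0.1748]
ringrim [ 0.5063 -0.4649]
ringfloor [ 0.5062 -0.4661]
white [ 0.5103 -0.1759]
black [ 0.5977 -0.2609]
```

Emit:
servo_tool --pt "0 0 -0.5 0 0.8" --pt "0 0 -0.8 0 0.8" --pt "0 0 -0.8 0 0.8" --pt "0 0 -0.5 0 0.8" --pt "0.5 0.5 0 0 0.8" --pt "0.7 0.7 0 0 0.8" --pt "0.7 0.7 0 0 0.8" --pt "0.7 0.7 0 0 0.8" --pt "0.5 0.5 0 0 0.8" --pt "0.29 0.23 0 0 0.8" --pt "0 0 0 0 0.8" --pt "0 0 0 0 0.8" --pt "0 0 0 0 0.8"

```text
time: 7.28
position: [0.5108, -0.27, 0.0986]
eef_rot: [0.0, 1.0, -0.001, 0.001]
force: [-0.5, -0.8, -0.9]
gripper_width: 0.0222
grip_force: 29.6
```

```bash
python3 - <<'E'
from h import *
im=read_camera('wrist');cv2.imwrite('pics/w3.png',im[...,::-1]);s=get_state();print(s['position'],s['gripper_width'],s['force'])
c=calibration('wrist');p=s['position'];print(proj('wrist',(.5105,-.2695,.024),c),proj('wrist',(.5105,-.2695,p[2]-.035),c),proj('wrist',(.6835,-.174,.024),c))
E
```

```text
[ 0.51071396 -0.27003976  0.09837682] 0.02225557334588031 [ 0.24222851  0.34959815 -0.74652314]
(np.float64(327.4822125837537), np.float64(216.3978764330695)) (np.float64(327.60380159182125), np.float64(236.40184492851057)) (np.float64(429.8180416185485), np.float64(392.49848891173656))
```

View pics/w3.png

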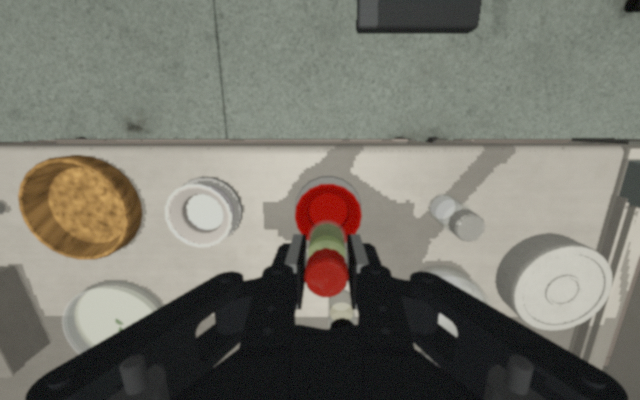

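Vial held upright, centred over the red cup at (328,212). Lowering it.

Emit:
servo_tool --pt "0 0 0.6 0 0.8" --pt "0 0 0.6 0 0.8" --pt "0 0 0.5 0 0.8" --pt "0 0 0.3 0 0.8" --pt "0 0 0.1 0 0.8" --pt "0 0 0 0 0.8" --pt "0 0 0 0 0.8" --pt "0 0 0 0 0.8"

```text
time: 8.0
position: [0.51, -0.2693, 0.0456]
eef_rot: [0.0, 1.0, -0.0, 0.0]
force: [0.7, 0.1, -1.4]
gripper_width: 0.0223
grip_force: 29.6
```

Emit:
servo_tool --pt "0 0 0.05 0 0.8" --pt "0 0 0 0 0.8" --pt "0 0 0 0 0.8"

```text
time: 8.25
position: [0.5101, -0.2693, 0.0454]
eef_rot: [0.0, 1.0, -0.001, 0.001]
force: [-0.9, -0.2, 5.3]
gripper_width: 0.0224
grip_force: 30.1
```

Emit:
servo_tool --pt "0 0 0 0 0.7" --pt "0 0 0 0 0.6" --pt "0 0 0 0 0.5" --pt "0 0 0 0 0.5" --pt "0 0 0 0 0.5" --pt "0 0 -0.5 0 0.5" --pt "0 0 -0.8 0 0.5" --pt "0 0 -1 0 0.5" --pt "0 0 -1 0 0.5" --pt "0 0 -0.5 0 0.5" --pt "-0.8 0.1 0 0 0.5" --pt "-0.8 0.1 0 0 0.5" --pt "-0.8 0.1 0 0 0.5" --pt "-0.8 0.1 0 0 0.5" --pt "-0.35 0 0 0 0.5" --pt "0 0 0 0 0.5" --pt "0 0 0 0 0.5" --pt "0 0 0 0 0.5"

```text
time: 9.75
position: [0.5968, -0.2588, 0.1389]
eef_rot: [0.0, 1.0, 0.0, -0.001]
force: [-0.5, -0.1, -0.2]
gripper_width: 0.0427
grip_force: 0.0
```

```bash
python3 - <<'E'
from h import *
im=read_camera('wrist');cv2.imwrite('pics/w4.png',im[...,::-1]);s=get_state();print(s['position'])
c=calibration('wrist')
import pickle;pickle.dump(c,open('w4.pkl','wb'))
print(proj('wrist',(.599,-.2597,.052),c),proj('wrist',(.6835,-.174,.024),c))
E
```

```text
[ 0.59681389 -0.25886589  0.13906381]
(np.float64(325.5779613522996), np.float64(214.54639674619136)) (np.float64(412.3089973939855), np.float64(286.9093151217071))
```

View pics/w4.png

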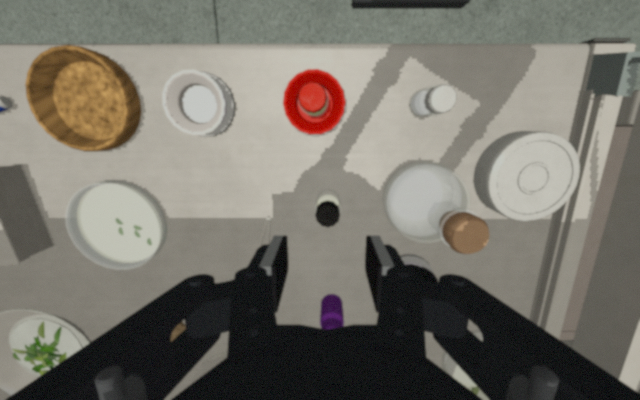

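Red vial is seated upright. Black cap at (328,213), nearly under the jaws. Descending.

Emit:
servo_tool --pt "-0.04 0.02 0.8 0 0.5" --pt "0 0 0.9 0 0.5" --pt "0 0 0.9 0 0.5" --pt "0 0 0.9 0 0.5" --pt "0 0 0.65 0 0.5" --pt "0 0 0 0 0.5" --pt "0 0 0 0 0.5" --pt "0 0 0 0 0.8" --pt "0 0 0 0 0.8" --pt "0 0 0 0 0.8" --pt "0 0 0 0 0.8" --pt "0 0 0 0 0.8" --pt "0 0 0 0 0.8"

```text
time: 10.88
position: [0.6001, -0.259, 0.0372]
eef_rot: [0.0, 1.0, -0.001, 0.001]
force: [-0.9, -0.6, 5.8]
gripper_width: 0.0219
grip_force: 29.8
```

Emit:
servo_tool --pt "0 0 -0.5 0 0.8" --pt "0 0 -0.8 0 0.8" --pt "0 0 -0.8 0 0.8" --pt "0 0 -0.8 0 0.8" --pt "0 0 -0.4 0 0.8" --pt "-0.7 0 0 0 0.8" --pt "-0.8 0 0 0 0.8" --pt "-0.8 0 0 0 0.8" --pt "-0.7 0.5 0 0 0.8" --pt "-0.35 0.8 0 0 0.8" --pt "0 0.8 0 0 0.8" --pt "0 0.8 0 0 0.8" --pt "0 0.5 0 0 0.8" --pt "0 0 0 0 0.8" --pt "0 0 0 0 0.8" --pt "0 0 0 0 0.8"

```text
time: 12.22
position: [0.683, -0.1744, 0.118]
eef_rot: [0.0, 1.0, -0.0, 0.0]
force: [0.3, -1.3, -0.1]
gripper_width: 0.0221
grip_force: 29.5
```

```bash
python3 - <<'E'
from h import *
im=read_camera('wrist');cv2.imwrite('pics/w5.png',im[...,::-1]);s=get_state();print(s['position'],s['joint_positions'][5])
c=calibration('wrist');p=s['position']
for x,y in((.676,-.177),(.6835,-.174),(.6872,-.1727)):print(proj('wrist',(x,y,.024),c))
print(proj('wrist',(p[0],p[1],.024),c))
E
```

```text
[ 0.68300479 -0.17473533  0.11807385] -1.9176600598177085
(np.float64(323.9668233902875), np.float64(201.1828265830797))
(np.float64(327.5857131320454), np.float64(209.83094668330514))
(np.float64(329.13382917133447), np.float64(214.0431132349184))
(np.float64(326.7055082559542), np.float64(209.26481359203))
```

View pics/w5.png

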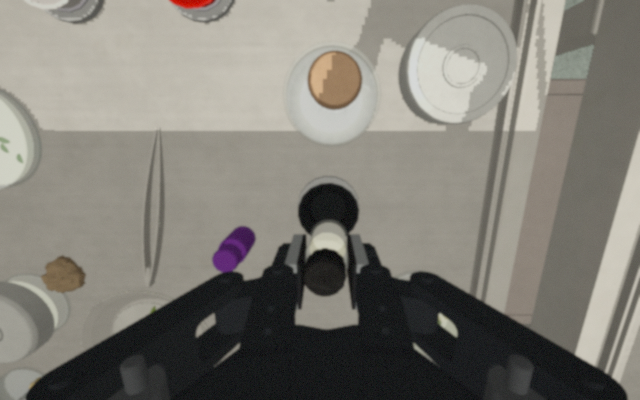

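Black cup centred at about (328,209), as predicted. Lowering, with a 1 mm shift in y.

Emit:
servo_tool --pt "0 0.05 0.6 0 0.8" --pt "0 0 0.7 0 0.8" --pt "0 0 0.7 0 0.8" --pt "0 0 0.5 0 0.8" --pt "0 0 0.25 0 0.8" --pt "0 0 0.1 0 0.8" --pt "0 0 0 0 0.8" --pt "0 0 0 0 0.8" --pt "0 0 0 0 0.8"

```text
time: 13.02
position: [0.6834, -0.1729, 0.0474]
eef_rot: [0.001, 1.0, -0.0, 0.001]
force: [-0.3, -1.0, 1.0]
gripper_width: 0.0224
grip_force: 29.9
```

Emit:
servo_tool --pt "0 0 0.05 0 0.8" --pt "0 0 0 0 0.8" --pt "0 0 0 0 0.8"

```text
time: 13.27
position: [0.6835, -0.1729, 0.0473]
eef_rot: [0.0, 1.0, -0.001, 0.001]
force: [-2.2, -0.2, 6.1]
gripper_width: 0.0223
grip_force: 30.4
```

Emit:
servo_tool --pt "0 0 0 0 0.7" --pt "0 0 0 0 0.6" --pt "0 0 0 0 0.5" --pt "0 0 0 0 0.5" --pt "0 0 0 0 0.5" --pt "0 0 -0.5 0 0.5" --pt "0 0 -0.9 0 0.5" --pt "0 0 -1 0 0.5" --pt "0 0 -1 0 0.5" --pt "0 0 -1 0 0.5" --pt "0 0 -0.6 0 0.5" --pt "0.9 0 0 0 0.5" --pt "1 0 0 0 0.5" --pt "1 0 0 0 0.5" --pt "1 0 0 0 0.5" --pt "1 0 0 0 0.5" --pt "1 0 0 0 0.5" --pt "1 0 0 0 0.5" --pt "0 0 0 0 0.5" --pt "0 0 0 0 0.5"

```text
time: 14.93
position: [0.5098, -0.172, 0.1717]
eef_rot: [0.001, 1.0, -0.0, 0.001]
force: [0.4, -0.3, -0.8]
gripper_width: 0.0428
grip_force: 0.0
```

```bash
python3 - <<'E'
from h import *
im=read_camera('wrist');cv2.imwrite('pics/w6.png',im[...,::-1]);s=get_state();print(s['position'])
c=calibration('wrist')
print(proj('wrist',(.510,-.1745,.052),c),proj('wrist',(.510,-.1645,.052),c))
E
```

```text
[ 0.51104469 -0.17232315  0.17171365]
(np.float64(324.39958169864013), np.float64(199.74351349477843)) (np.float64(335.2354666460325), np.float64(199.74030944344278))
```

View pics/w6.png

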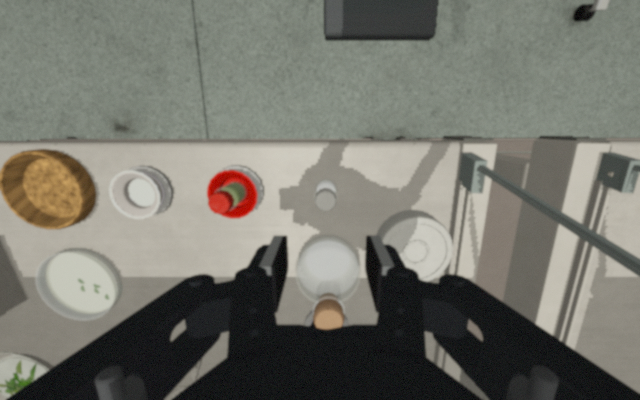

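White cap at (325,201), within 1–2 mm of the estimate. Descending.

Emit:
servo_tool --pt "0 -0.04 0.8 0 0.5" --pt "0 0 1 0 0.5" --pt "0 0 1 0 0.5" --pt "0 0 1 0 0.5" --pt "0 0 1 0 0.5" --pt "0 0 0.6 0 0.5" --pt "0 0 0 0 0.5" --pt "0 0 0 0 0.5" --pt "0 0 0 0 0.5" --pt "0 0 0 0 0.8" --pt "0 0 0 0 0.8" --pt "0 0 0 0 0.8" --pt "0 0 0 0 0.8" --pt "0 0 0 0 0.8" --pt "0 0 0 0 0.8"

```text
time: 16.23
position: [0.5118, -0.1735, 0.037]
eef_rot: [0.0, 1.0, -0.001, 0.002]
force: [0.7, -0.0, 6.9]
gripper_width: 0.0224
grip_force: 29.6
```

Emit:
servo_tool --pt "0 0 -0.5 0 0.8" --pt "0 0 -0.9 0 0.8" --pt "0 0 -1 0 0.8" --pt "0 0 -1 0 0.8" --pt "0 0 -0.8 0 0.8" --pt "0 -0.5 0 0 0.8" --pt "0 -0.9 0 0 0.8" --pt "0 -1 0 0 0.8" --pt "0 -1 0 0 0.8" --pt "0 -1 0 0 0.8" --pt "0 -1 0 0 0.8" --pt "0 -1 0 0 0.8" --pt "0 -0.9 0 0 0.8" --pt "0 -0.5 0 0 0.8" --pt "0 0 0.8 0 0.8" --pt "0 0 0.6 0 0.8" --pt "0 0 0 0 0.8" --pt "0 0 0 0 0.8" --pt "0 0 0 0 0.8"

```text
time: 17.82
position: [0.5105, -0.368, 0.1059]
eef_rot: [0.0, 1.0, -0.0, 0.0]
force: [0.5, -0.9, 0.6]
gripper_width: 0.0223
grip_force: 29.6
```

```bash
python3 - <<'E'
from h import *
im=read_camera('wrist');cv2.imwrite('pics/w7.png',im[...,::-1]);s=get_state();print(s['position'])
c=calibration('wrist')
print(proj('wrist',(.5108,-.368,.024),c))
E
```

```text
[ 0.5108547  -0.36814268  0.10639821]
(np.float64(326.9341116543749), np.float64(213.44854582947045))
```

View pics/w7.png

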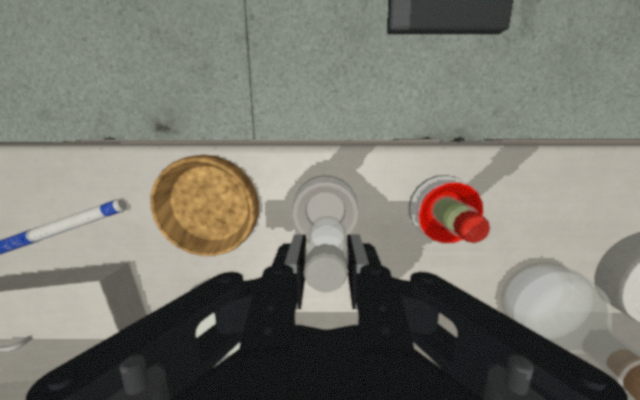

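White cup at (325,210), under the vial. Lowering.

Emit:
servo_tool --pt "0.04 -0.03 0.6 0 0.8" --pt "0 0 0.6 0 0.8" --pt "0 0 0.6 0 0.8" --pt "0 0 0.35 0 0.8" --pt "0 0 0.2 0 0.8" --pt "0 0 0.05 0 0.8" --pt "0 0 0 0 0.8" --pt "0 0 0 0 0.8" --pt "0 0 0 0 0.8"

```text
time: 18.62
position: [0.5098, -0.3686, 0.047]
eef_rot: [0.0, 1.0, -0.0, 0.001]
force: [-1.2, 2.0, 6.1]
gripper_width: 0.022
grip_force: 30.2
```

Emit:
servo_tool --pt "0 0 0 0 0.7" --pt "0 0 0 0 0.6" --pt "0 0 0 0 0.5" --pt "0 0 0 0 0.5" --pt "0 0 0 0 0.5" --pt "0 0 -0.5 0 0.5" --pt "0 0 -0.9 0 0.5" --pt "0 0 -1 0 0.5" --pt "0 0 -1 0 0.5" --pt "0 0 -1 0 0.5" --pt "0 0 -1 0 0.5" --pt "0 0 -1 0 0.5" --pt "-0.4 0.9 0 0 0.5" --pt "-0.45 1 0 0 0.5" --pt "-0.45 1 0 0 0.5" --pt "-0.45 1 0 0 0.5" --pt "-0.45 1 0 0 0.5" --pt "-0.45 1 0 0 0.5" --pt "-0.45 1 0 0 0.5" --pt "-0.36 1 0 0 0.5"

```text
time: 20.28
position: [0.5967, -0.1701, 0.2054]
eef_rot: [0.0, 1.0, 0.0, 0.0]
force: [-0.8, 0.4, 0.2]
gripper_width: 0.0427
grip_force: 0.0
```

Emit:
servo_tool --pt "0 0 0 0 0.5" --pt "0 0 0 0 0.5" --pt "0 0 0 0 0.5"

```text
time: 20.53
position: [0.5958, -0.1716, 0.2054]
eef_rot: [0.0, 1.0, -0.0, -0.0]
force: [-0.4, -0.7, 0.8]
gripper_width: 0.0427
grip_force: 0.0
```

```bash
python3 - <<'E'
from h import *
im=read_camera('wrist');cv2.imwrite('pics/w8.png',im[...,::-1]);s=get_state();print(s['position'])
c=calibration('wrist')
for p in((.5956,-.171,.11),(.5956,-.161,.11),(.5956,-.171,.023)):print(proj('wrist',p,c))
h=cv2.cvtColor(im,cv2.COLOR_RGB2HSV)
print(h[int(proj('wrist',(.5956,-.171,.11),c)[1]),int(proj('wrist',(.5956,-.171,.11),c)[0])])
E
```

```text
[ 0.59571561 -0.17212509  0.20538904]
(np.float64(328.0640859414191), np.float64(208.73137290978562))
(np.float64(339.9723278554044), np.float64(208.72839453521163))
(np.float64(327.70972817315845), np.float64(186.50496396145837))
[ 15 100 140]
```

View pics/w8.png

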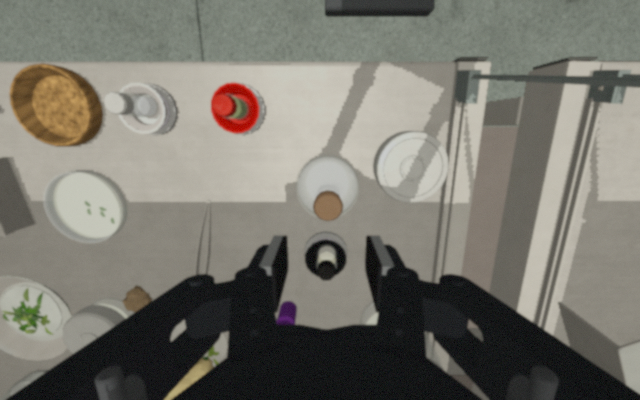

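All three vials are seated and the stopper, at (327,207), is centred. Descend to the flask.

Emit:
servo_tool --pt "0.02 0.02 0.8 0 0.5" --pt "0 0 1 0 0.5" --pt "0 0 1 0 0.5" --pt "0 0 0.7 0 0.5" --pt "0 0 0.38 0 0.5" --pt "0 0 0 0 0.5" --pt "0 0 0 0 0.5" --pt "0 0 0 0 0.5"

```text
time: 21.25
position: [0.5964, -0.1718, 0.1099]
eef_rot: [0.001, 1.0, -0.001, 0.001]
force: [1.1, 0.5, 0.1]
gripper_width: 0.0428
grip_force: 0.0
```

Emit:
servo_tool --pt "0 0 0 0 0.8" --pt "0 0 0 0 0.8" --pt "0 0 0 0 0.8" --pt "0 0 0 0 0.8" --pt "0 0 0 0 0.8" --pt "0 0 0 0 0.8" --force 60

```text
time: 21.75
position: [0.5965, -0.1712, 0.1104]
eef_rot: [0.0, 1.0, -0.001, 0.002]
force: [0.1, 0.4, 6.1]
gripper_width: 0.0233
grip_force: 58.9
```

Emit:
servo_tool --pt "0 0 -0.2 0 0.8" --pt "0 0 -0.4 0 0.8" --pt "0 0 -0.7 0 0.8" --pt "0 0 -0.7 0 0.8" --pt "0 0 -0.7 0 0.8" --pt "0 0 -0.7 0 0.8" --pt "0 0 -0.4 0 0.8" --pt "0 0 -0.2 0 0.8" --pt "0 0 0 0 0.8" --pt "0 0 0 0 0.8"

```text
time: 22.58
position: [0.5951, -0.1707, 0.208]
eef_rot: [0.0, 1.0, 0.0, -0.0]
force: [0.7, 0.4, -2.3]
gripper_width: 0.0233
grip_force: 59.0
```

Emit:
servo_tool --pt "0.09 -0.3 0 0 0.8" --pt "0.18 -0.6 0 0 0.8" --pt "0.24 -0.8 0 0 0.8" --pt "0.24 -0.8 0 0 0.8" --pt "0.24 -0.8 0 0 0.8" --pt "0.24 -0.8 0 0 0.8" --pt "0.24 -0.8 0 0 0.8" --pt "0.24 -0.8 0 0 0.8" --pt "0.24 -0.8 0 0 0.8" --pt "0.24 -0.8 0 0 0.8" --pt "0.24 -0.8 0 0 0.8" --pt "0.24 -0.8 0 0 0.8" --pt "0.24 -0.8 0 0 0.8" --pt "0.24 -0.8 0 0 0.8" --pt "0.18 -0.6 0 0 0.8" --pt "0.12 -0.4 0 0 0.8" --pt "0.09 -0.3 0 0 0.8" --pt "0 0 0 0 0.8" --pt "0 0 0 0 0.8" --pt "0 0 0 0 0.8"

```text
time: 24.25
position: [0.5071, -0.4647, 0.2084]
eef_rot: [0.0, 1.0, 0.001, 0.0]
force: [-0.2, 0.9, -2.5]
gripper_width: 0.0235
grip_force: 59.1
```

```bash
python3 - <<'E'
from h import *
s=get_state();p=s['position'];print(p)
for n in('top','side','wrist'):
    c=calibration(n);im=read_camera(n)
    cv2.imwrite(f'pics/f_{n}.png',im[...,::-1])
    print(n,np.round(proj(n,(.507,-.466,.02),c),1),np.round(proj(n,(p[0],p[1],p[2]-.110),c),1))
a=cv2.imread('pics/f_top.png')[190:290,330:450];b=cv2.imread('pics/f_side.png')[180:330,220:370]
cv2.imwrite('pics/f.png',np.hstack([cv2.resize(a,(480,400)),np.zeros((400,0,3),'uint8'),cv2.resize(b,(320,320)) if 0 else cv2.resize(b,(320,400))]))
cv2.imwrite('pics/f1.png',np.vstack([cv2.resize(b,(400,400))]) if 0 else cv2.resize(cv2.imread('pics/f_side.png')[180:330,200:400],(800,600),interpolation=cv2.INTER_CUBIC))
E
```

```text
[ 0.50708905 -0.4647096   0.20843539]
top [392.7 252.5] [398.4 249.9]
side [291.8 286.4] [289.2 250.8]
wrist [325.4 185.2] [326.6 203.8]
```

View pics/f1.png

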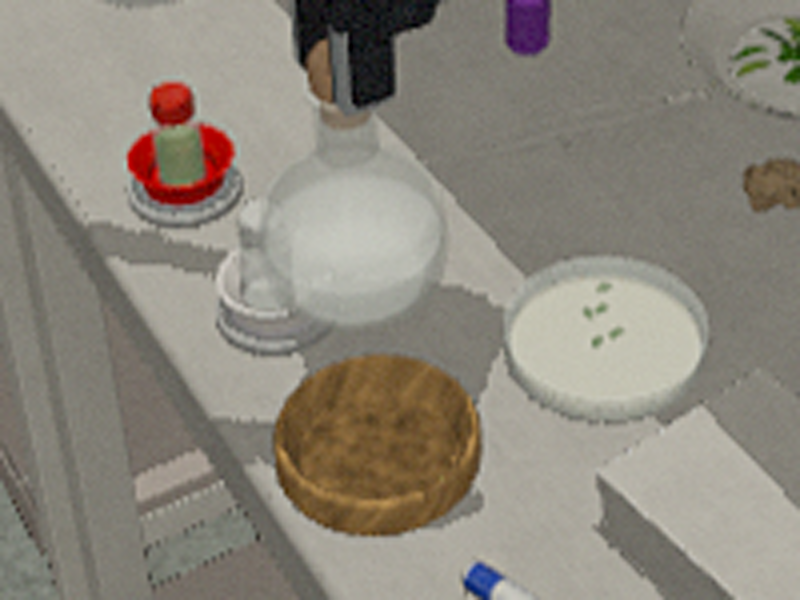

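View pics/f_wrist.png

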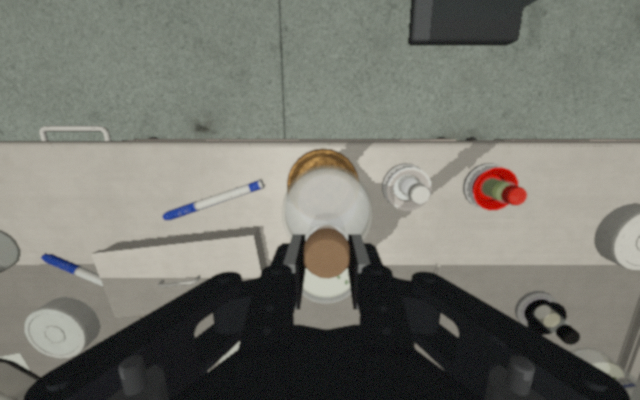

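The flask is held upright, with its body centred at (327,205) in the wrist view. The ring rim there looks about 3 px left of my estimate (288–357), so I'll fit the ring numerically from the saved pictures.

```bash
python3 - <<'E'
from h import *
from scipy.optimize import least_squares
t=np.linspace(0,2*np.pi,73)
def seg(f,box):
    im=cv2.imread(f);h=cv2.cvtColor(im,cv2.COLOR_BGR2HSV);m=((h[...,0]>7)&(h[...,0]<22)&(h[...,1]>90)&(h[...,2]>60)).astype('uint8')
    k=np.zeros_like(m);x0,y0,x1,y1=box;k[y0:y1,x0:x1]=1;m*=k
    m=cv2.morphologyEx(m,cv2.MORPH_CLOSE,np.ones((3,3)));return m
def sil(n,c,x,y):
    pts=np.array([proj(n,(x+.043*np.cos(a),y+.043*np.sin(a),z),c) for a in t for z in(0.,.02)]);return cv2.convexHull(pts.astype('float32'))[:,0]
for n,f,box in(('top','pics/top0.png',(365,225,420,280)),('side','pics/side0.png',(260,260,330,320))):
    c=calibration(n);m=seg(f,box);cs=max(cv2.findContours(m,cv2.RETR_EXTERNAL,cv2.CHAIN_APPROX_NONE)[0],key=cv2.contourArea)
    hull=cv2.convexHull(cs)[:,0].astype('float32');print(n,cv2.boundingRect(hull),len(hull))
    r=least_squares(lambda q:[cv2.pointPolygonTest(sil(n,c,q[0],q[1]).reshape(-1,1,2),(float(p[0]),float(p[1])),True) - 0.5 for p in hull],[.507,-.467],diff_step=1e-3)
    print(r.x.round(4),np.sqrt(np.mean(r.fun**2)))
# wrist: top arc of rim seen in f_wrist
m=seg('pics/f_wrist.png',(270,140,370,190))
for v in range(148,185,4):
    u=np.flatnonzero(m[v]);print(v,u.min() if len(u) else None,u.max() if len(u) else None,end=' | ')
c=calibration('wrist');S=sil('wrist',c,.507,-.467);print(S.min(0),S.max(0))
for v in range(148,185,4):
    xs=[q for q in np.arange(270,380,.5) if cv2.pointPolygonTest(S.reshape(-1,1,2),(float(q),float(v)),False)>0];print(v,xs[:1],xs[-1:],end=' | ')
E
```

```text
top (375, 233, 30, 30) 16
[ 0.5103 -0.4707] 3.426116641152957
side (268, 269, 52, 45) 26
[ 0.5103 -0.4669] 0.66281246735729
148 None None | 152 309 336 | 156 303 343 | 160 298 348 | 164 295 351 | 168 292 353 | 172 290 355 | 176 289 297 | 180 288 292 | 184 288 290 | [287.7144 146.2935] [361.64865 220.13835]
148 [np.float64(314.0)] [np.float64(335.0)] | 152 [np.float64(306.0)] [np.float64(343.5)] | 156 [np.float64(300.5)] [np.float64(349.0)] | 160 [np.float64(297.0)] [np.float64(352.5)] | 164 [np.float64(294.0)] [np.float64(355.5)] | 168 [np.float64(291.5)] [np.float64(357.5)] | 172 [np.float64(290.0)] [np.float64(359.5)] | 176 [np.float64(289.0)] [np.float64(360.5)] | 180 [np.float64(288.0)] [np.float64(361.0)] | 184 [np.float64(288.0)] [np.float64(361.5)] |
```

```bash
python3 - <<'E'
from h import *
from scipy.optimize import least_squares
import pickle
t=np.linspace(0,2*np.pi,73)
def sil(n,c,x,y):
    pts=np.array([proj(n,(x+.043*np.cos(a),y+.043*np.sin(a),z),c) for a in t for z in(0.,.02)]);return cv2.convexHull(pts.astype('float32'))[:,0].reshape(-1,1,2)
w=calibration('wrist');p=np.array(get_state()['position'])
def at(q): 
    c=dict(w);E=np.array(w['extrinsics']).copy();E[:3,3]+=np.array(q)-p;c['extrinsics']=E;return c
V=[('top','top0',(365,225,420,280),calibration('top')),('wrist','w1',(135,165,230,245),pickle.load(open('w1.pkl','rb'))),('wrist','w2',(105,25,250,165),at([.59689,-.35359,.11234])),('wrist','w4',(15,35,155,160),pickle.load(open('w4.pkl','rb'))),('wrist','w7',(135,145,265,262),at([.51085,-.36814,.1064]))]
for n,f,(x0,y0,x1,y1),c in V:
    im=cv2.imread(f'pics/{f}.png');h=cv2.cvtColor(im,cv2.COLOR_BGR2HSV);m=((h[...,0]>5)&(h[...,0]<25)&(h[...,1]>70)).astype('uint8')
    k=np.zeros_like(m);k[y0:y1,x0:x1]=1;m=cv2.morphologyEx(m*k,cv2.MORPH_CLOSE,np.ones((3,3)))
    cs=max(cv2.findContours(m,cv2.RETR_EXTERNAL,cv2.CHAIN_APPROX_NONE)[0],key=cv2.contourArea);hull=cv2.convexHull(cs)[:,0]
    r=least_squares(lambda q:[cv2.pointPolygonTest(sil(n,c,*q),(float(a),float(b)),True)-.5 for a,b in hull],[.508,-.467],diff_step=1e-3,loss='soft_l1')
    print(f,cv2.boundingRect(hull),r.x.round(4),np.sqrt(np.mean(r.fun**2)).round(2))
E
```

```text
top0 (375, 233, 38, 39) [ 0.509  -0.4687] 0.56
w1 (148, 173, 68, 62) [ 0.5089 -0.4693] 1.21
w2 (117, 34, 119, 119) [ 0.5091 -0.4678] 2.0
w4 (25, 45, 116, 106) [ 0.5088 -0.4685] 1.93
w7 (151, 155, 108, 101) [ 0.5088 -0.4685] 1.55
```

The ring fits agree at (0.509, −0.4685). Correct and lower.

Emit:
servo_tool --pt "-0.08 -0.15 0 0 0.8" --pt "0 0 0.4 0 0.8" --pt "0 0 0.6 0 0.8" --pt "0 0 0.6 0 0.8" --pt "0 0 0.6 0 0.8" --pt "0 0 0.4 0 0.8" --pt "0 0 0.3 0 0.8" --pt "0 0 0.2 0 0.8" --pt "0 0 0.2 0 0.8" --pt "0 0 0 0 0.8" --pt "0 0 0 0 0.8" --pt "0 0 0 0 0.8"

```text
time: 25.4
position: [0.5091, -0.4699, 0.1268]
eef_rot: [0.0, 1.0, -0.001, 0.001]
force: [0.2, -0.5, -3.2]
gripper_width: 0.0234
grip_force: 59.2
```

Emit:
servo_tool --pt "0 0.04 0.12 0 0.8" --pt "0 0 0.12 0 0.8" --pt "0 0 0.12 0 0.8" --pt "0 0 0.08 0 0.8" --pt "0 0 0 0 0.8" --pt "0 0 0 0 0.8"

```text
time: 25.9
position: [0.5088, -0.4685, 0.1148]
eef_rot: [0.0, 1.0, 0.0, -0.0]
force: [-0.1, -1.2, -2.4]
gripper_width: 0.0234
grip_force: 59.3
```

No contact yet, so I'll go down in small steps.

Emit:
servo_tool --pt "0 0 0.04 0 0.8" --pt "0 0 0 0 0.8" --pt "0 0 0 0 0.8"

```text
time: 26.15
position: [0.5089, -0.4686, 0.1145]
eef_rot: [0.0, 1.0, -0.0, 0.0]
force: [-0.3, 0.2, 0.9]
gripper_width: 0.0232
grip_force: 59.4
```

Emit:
servo_tool --pt "0 0 0.03 0 0.8" --pt "0 0 0 0 0.8" --pt "0 0 0 0 0.8"

```text
time: 26.4
position: [0.509, -0.4687, 0.1145]
eef_rot: [0.0, 1.0, -0.0, 0.0]
force: [-1.5, 1.6, 5.9]
gripper_width: 0.0235
grip_force: 59.8
```

The flask is seated: contact at 0.1145, where 0.1144 was expected. Release, rise and clear out.

Emit:
servo_tool --pt "0 0 0 0 0.7" --pt "0 0 0 0 0.6" --pt "0 0 0 0 0.5" --pt "0 0 0 0 0.5" --pt "0 0 0 0 0.5" --pt "0 0 0 0 0.5" --pt "0 0 -0.4 0 0.5" --pt "0 0 -0.8 0 0.5" --pt "0 0 -1 0 0.5" --pt "0 0 -1 0 0.5" --pt "0 0 -1 0 0.5" --pt "0 0 -0.8 0 0.5" --pt "0.8 0 0 0 0.5" --pt "1 0 0 0 0.5" --pt "1 0 0 0 0.5" --pt "1 0 0 0 0.5" --pt "0.8 0 0 0 0.5" --pt "0 0 0 0 0.5" --pt "0 0 0 0 0.5" --pt "0 0 0 0 0.5"

```text
time: 28.07
position: [0.3944, -0.4687, 0.239]
eef_rot: [0.001, 1.0, -0.0, 0.001]
force: [0.4, -0.2, 0.0]
gripper_width: 0.0425
grip_force: 0.0
```

```bash
python3 - <<'E'
from h import *
s=get_state();print(s['time'],s['position'],s['force'])
ims={n:read_camera(n) for n in('top','side')}
for n in ims: cv2.imwrite(f'pics/end_{n}.png',ims[n][...,::-1])
def red(n,z):
    h=cv2.cvtColor(ims[n],cv2.COLOR_RGB2HSV)
    return h
# stopper: tan blob near predicted; compare centroid to an upright seated flask (z .1065 mean)
for n in ims:
    h=red(n,0);u,v=proj(n,(.509,-.4685,.1065));m=np.zeros(h.shape[:2],'uint8')
    m[(h[...,0]>5)&(h[...,0]<20)&(h[...,1]>80)]=1
    k=np.zeros_like(m);k[int(v)-9:int(v)+10,int(u)-9:int(u)+10]=1
    _,_,st,ce=cv2.connectedComponentsWithStats(m*k)
    print(n,'pred',round(u,1),round(v,1),[(a[4],c.round(1)) for a,c in zip(st[1:],ce[1:]) if a[4]>8])
# bystander petri / forceps: difference with the first pictures
for n in ims:
    a=cv2.cvtColor(ims[n],cv2.COLOR_RGB2GRAY).astype(int);b=cv2.imread(f'pics/{n}0.png',0).astype(int)
    d=cv2.morphologyEx((abs(a-b)>35).astype('uint8'),cv2.MORPH_OPEN,np.ones((2,2)))
    _,_,st,_=cv2.connectedComponentsWithStats(d);print(n,[list(map(int,x)) for x in st[1:] if x[4]>12])
E
```

```text
28.0667 [ 0.39441652 -0.46874955  0.23895822] [ 0.40950282 -0.23563086  0.01148646]
top pred 401.0 248.6 []
side pred 291.2 248.0 [(np.int32(208), array([290.4, 247.2]))]
top [[255, 171, 11, 10, 61], [245, 200, 22, 14, 132], [250, 205, 26, 26, 124], [292, 204, 12, 14, 108], [334, 207, 12, 13, 121], [381, 237, 27, 29, 341], [260, 247, 5, 5, 14], [342, 249, 4, 6, 15], [402, 249, 9, 19, 52], [382, 257, 6, 6, 23], [357, 264, 30, 10, 201], [385, 266, 157, 98, 4245], [538, 282, 11, 2, 22], [495, 306, 23, 14, 170], [510, 324, 70, 76, 2154], [554, 340, 7, 6, 20], [559, 347, 5, 8, 22], [428, 349, 14, 13, 76], [455, 350, 4, 7, 19], [416, 362, 11, 6, 41], [569, 365, 4, 5, 15], [372, 366, 44, 34, 308], [575, 367, 5, 7, 20], [469, 379, 5, 6, 17], [481, 386, 7, 9, 27], [535, 387, 5, 5, 15], [624, 388, 6, 7, 28], [627, 396, 4, 4, 14]]
side [[189, 0, 24, 37, 556], [169, 9, 17, 17, 161], [0, 21, 3, 8, 21], [143, 45, 22, 30, 404], [0, 49, 8, 9, 37], [210, 49, 4, 5, 14], [151, 56, 80, 168, 7042], [0, 92, 11, 26, 197], [12, 103, 7, 16, 59], [0, 122, 18, 25, 317], [0, 147, 13, 29, 142], [12, 149, 7, 5, 18], [295, 153, 10, 9, 77], [295, 163, 11, 13, 128], [263, 173, 13, 14, 94], [248, 188, 42, 12, 216], [0, 203, 9, 19, 73], [18, 202, 6, 4, 14], [238, 202, 14, 26, 275], [4, 204, 9, 4, 21], [14, 210, 11, 6, 22], [300, 215, 13, 26, 247], [263, 233, 8, 5, 24], [262, 240, 10, 3, 23], [283, 246, 17, 11, 91], [27, 252, 5, 4, 15], [274, 270, 41, 35, 1033], [297, 300, 5, 4, 14]]
```

```bash
python3 -c "
from workcell import *
print(finish_job())"
```

```text
the job is handed in; nothing more can be done
None
```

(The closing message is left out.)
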